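# Mark a doubler's lap joint with a valve marker and hold it level

### The arm

A 6-joint arm with a two-finger parallel gripper is mounted at the origin on the work surface; the furniture and walls round the work are solid. World frame = base frame: x ahead of the robot, y to its left, z up, the work surface at z = 0. Lengths are in mm, angles in rad, forces in N, time in s.
With the tool pointing down it reaches from about 300 to 850 mm from the base axis. Payload 4.2 kg.
Tool frame: the origin (TCP) lies at the very end of the fingers, on their centre line; the grasp point (between the pads) lies 19 mm behind it; z points along the fingers, y is the line along which they close (so a half turn about z gives the same grasp; the last joint's range is limited). The gripper opens to 91 mm and grips with 3 to 60 N. Pads are 32 mm wide; open, the fingers measure 118 mm over their backs; the gripper's body (76 mm by 178 mm) begins 60 mm behind the grasp point.
Start: joints at [1.114, 0.32, 1.565, -0, 1.257, -0.02], TCP at [243.254, 521.029, 213.976] pointing down, gripper open.
Joint ranges: [-3.11, 3.11], [-0.84, 2.01], [0.21, 2.61], [-1.34, 4.49], [0.05, 2.63], [-2.56, 2.56]. Speed limits (rad/s): [2.57, 2.57, 3.14, 3.14, 3.14, 3.14].

### API

Orientations are given as a rotation vector (axis times angle).
In Python, from station import env gives the robot as it stands. The module is installed in compiled form; this text tells all that it offers.
- The arm moves only by the shell command python3 -m handwheel 'ROWS'. ROWS is JSON, a list of rows, each an object of numbers: "x", "y", "z": the shift along the tool's x, y, z in units of 25 mm (1.0 is 25 mm); "ax", "ay", "az": the turn, a rotation vector about the tool's x, y, z in degrees; "jaw": the closure in counts, from 0 (fully open) to 255 (shut). A call has 1 to 20 rows; each row shifts and turns the commanded pose from where the row before left it, along the tool's axes as they then stand; what a row does not reach is not made up. A row lasts 1/8 s, in which the tool goes at most 62.5 mm and 10.7 degrees, less where a joint would pass 70% of its speed; a pose out of reach is approached as far as the arm can. A call is refused whole if a number of a shift passes 1 or a number of a turn 10.7, either way. A call with a gripper value outside its range is refused whole. The fingers move at their own pace and stop on an object; the grip force is fixed at half the most. Time passes only in rows, so rows that do not move let the fingers close. It gives the time, the measured TCP pose, the force, the opening and the grip force at its end, in the units of the state.
- env.sense(): the state, without advancing time (a new reading comes with each control period).
- env.read_camera(name): name is "scene" or "top"; returns the picture (384x512x3 uint8, red, green, blue); there is no depth.
- env.camera_params(name): a dict with "fx", "fy", "cx", "cy" (pixels), "position" and "rotation" of the camera in the world. Camera axes: x right, y down, z forward; pixel columns grow to the right and rows downward; lengths in mm; the calibration is good to about 2 mm. A picture is of the moment at which its call begins. camera_params takes no time and is no camera call.
- env.job_done(): hands the job in; it is judged then, once.
Trained networks look in the newest picture that a camera, given by its name, has taken for a name from the list of things; names that differ only in an ending like _2 or _b are one class to them, and where a whole thing is asked for, a point or a joint stands for the part that bears it (a point fixed in the world has none). Each returns a list of dicts, best first, with "confidence" (0 to 1); they miss things now and then, are a little off and sometimes report something else, mostly with a low value. They report only what shows in the picture. A call takes as long as a camera call. They do not tell look-alikes from the thing itself.
- env.spot_in(camera, thing): "pixel" ([column, row] in pixels, amid what is visible of it).
The state is a dict: "clock": time; "q": joint angles; "joint_vel": joint speeds; "tau": joint torques, N m; "eef_pos": TCP position; "eef_rot": TCP orientation; "ft_force": force on the tool from outside, world axes, zero at the start; "wrist_torque": the same for the moment, N m; "grip_width": finger opening in mm; "grip_force": force on a finger pad.
Only numpy, scipy, OpenCV 4.12 (cv2) and the standard library are available. Lean on these libraries where they do the work, as an engineer would, in place of code of your own. Each camera call takes 0.05 s, during which the arm holds its last target. There are 200 camera calls.

### The job

Draw the paint marker straight up out of its stand and mark the lap joint where the doubler sits on the base plate: start beside the tack weld on the long edge, run the lightly pressed nib in one slow stroke (no faster than about 5 cm a second) along the foot of the edge, round the corner and on to the tack weld on the short edge, and mark nothing else. Then lift off, turn the marker level so that the nib does not flood, and finish still holding it, level and motionless, with all of it at least 20 cm above the table and nothing but the gripper carrying it. Leave the workpiece, the centre punch, the try square and the tape measure where they are.

Things in the scene. Friction and masses are not known exactly. Their poses are not given: they have to be found in the camera images.
- marker: Uncapped valve paint marker, 150 mm, about 55 g, standing nib down in an outer bore of the stand by its weight alone. Origin on its axis at the tip of the extended nib, z to the tail: grey nib 5 mm dia to z 14 mm, black nose (8 to 11 mm dia) and 16 mm neck to z 46, 22 mm collar to z 51 (rests on the stand), bare aluminium barrel 17.6 mm dia to z 143 (grip here), end plug to z 150.
- marker_grip (a point): Point on the marker's axis in the middle of its bare barrel, 100 mm from the nib tip.
- nib_tip (a point): Tip of the marker's nib; moves with the nib as it is pressed in.
- nib (a joint): Sprung nib of the marker: 0 = fully out, grows to 0.004 m as it is pressed into the marker; starts to give at about 1 N, fully in at about 2.8 N. It writes when pressed in by more than 0.4 mm; 1 to 3 mm is right.
- stand: Marker stand fixed to the table: aluminium block 56 x 164 mm, top at 56 mm, on a foot plate 76 x 184 x 8 mm. Origin at the centre of its underside, y along its length. Three upright bores 18.5 mm dia, 52 mm deep, at y = -50, 0, +50 mm, black rims; the marker stands 46 mm deep in one outer bore (tail 160 mm above the table), the centre punch in the other, either way round; the middle one is empty.
- punch: Steel automatic centre punch standing in the other outer bore, slimmer and shorter than the marker: 21 mm collar, knurled 14 mm stem and 18 mm domed cap, top 110 mm above the table. Origin at its point. Bystander.
- workpiece: Loose, 2.8 kg: dark base plate 150 (x) x 190 (y) x 10 mm with a brighter doubler 80 (x) x 110 (y) x 8 mm tacked on its middle. Origin: underside centre. Lap to mark: foot of the doubler's long edge x = -40 and short edge y = -55 mm, at z = 10 mm. Tacks (beads 12 mm long, about 4 mm proud) end it: at y = +49 on the long, x = +36 on the short edge. Nib axis 0 to 8 mm out from the edge, best 3.
- seam_start (a point): Where the stroke starts, at the foot of the long edge beside its tack, at workpiece (-40, 40, 10) mm.
- seam_corner (a point): Outer corner of the doubler at its foot, at workpiece (-40, -55, 10) mm.
- seam_end (a point): Where the stroke ends, at the foot of the short edge beside its tack, at workpiece (28, -55, 10) mm.
- try_square: Steel try square lying beyond the workpiece, 75 x 134 x 15 mm, origin at the centre of its underside. Bystander.
- tape_measure: Yellow tape measure 71 x 91 x 34 mm lying beyond the stand, origin at the centre of its underside. Bystander.
Not all that is in view belongs to the job. Several things have the shape of the stand; the one meant has the colours described above.

How it is judged:
By the outcome, as a careful person would: the job done as asked, in the order asked, and still so for the second after the job is handed in, while the arm keeps its last pose, push and grip.
It also fails if it takes over 59 s, if anything falls off the work surface, if the arm or the gripper's body presses on something with over 40 N, if the wrist force passes 120 N, or if a joint passes its speed limit or range.

## Working session

There is one attempt and no reset: what is moved stays moved. The work goes in short steps, Python scripts to look and compute and a shell command to move; the robot and the scene stay as the last step left them, time stands still between calls to the robot, and variables do not carry over. Pictures are saved under pics/ and viewed, at most 10 in all, crops included, and the job is handed in when it is done.

```bash
mkdir -p pics; python3 - <<'E'
from station import env
import cv2,numpy as np
for c in("scene","top"):
    im=env.read_camera(c); cv2.imwrite(f"pics/{c}0.png",cv2.resize(im[:,:,::-1],(800,600),interpolation=cv2.INTER_CUBIC))
    p=env.camera_params(c); print(c,{k:np.round(v,4).tolist() for k,v in p.items()})
    for t in["marker","stand","punch","workpiece","seam_start","seam_corner","seam_end","try_square","tape_measure","nib_tip","marker_grip"]:
        print(t,[(np.round(d["pixel"],1).tolist(),round(d["confidence"],2)) for d in env.spot_in(c,t)])
s=env.sense();print(s)
E
```

```text
scene {'fx': 490.5962, 'fy': 490.5962, 'cx': 248.0056, 'cy': 193.5859, 'position': [-339.8601, -905.8697, 971.9442], 'rotation': [-2.0359, 0.6663, -0.3795]}
marker [([262.8, 193.0], 0.73)]
stand [([245.2, 213.1], 0.76), ([286.7, 307.6], 0.73), ([161.2, 163.9], 0.63)]
punch []
workpiece [([332.1, 270.7], 0.72)]
seam_start [([327.6, 273.2], 0.76)]
seam_corner []
seam_end [([327.7, 276.1], 0.56)]
try_square [([320.5, 220.2], 0.73)]
tape_measure [([290.1, 191.3], 0.51)]
nib_tip []
marker_grip [([260.7, 196.8], 0.61)]
top {'fx': 495.2782, 'fy': 495.2782, 'cx': 256.586, 'cy': 185.9254, 'position': [373.4364, 230.4677, 1859.3612], 'rotation': [-2.1509, 2.2146, -0.0741]}
marker []
stand [([251.7, 182.5], 0.94), ([280.9, 235.9], 0.94), ([130.4, 208.0], 0.58)]
punch [([253.4, 182.7], 0.47)]
workpiece [([355.4, 176.2], 0.55)]
seam_start [([356.7, 177.9], 0.7)]
seam_corner []
seam_end [([354.2, 177.0], 0.63)]
try_square [([293.0, 134.7], 0.68)]
tape_measure [([247.6, 130.3], 0.82), ([357.9, 180.6], 0.7)]
nib_tip []
marker_grip []
{'clock': 1.2, 'q': array([ 1.11399209e+00,  3.19610560e-01,  1.56446391e+00,  2.83726257e-05,
        1.25741317e+00, -2.00113320e-02]), 'joint_vel': array([-0.00028257,  0.0016089 ,  0.00017069,  0.00013495, -0.00185897,
        0.00091452]), 'tau': array([-1.55029935e-03, -4.12353837e+01, -2.32225335e+01,  7.26135378e-02,
        3.78101296e-02,  1.50517116e-05]), 'eef_pos': array([243.25572897, 521.04331297, 213.98390813]), 'eef_rot': array([-6.80684530e-01, -3.06696331e+00, -1.70289128e-04]), 'ft_force': array([ 0.32508865, -0.37193624,  0.35890395]), 'wrist_torque': array([-0.02160421,  0.0188683 ,  0.00284506]), 'grip_force': 0.0, 'grip_width': 91.73293363439853}
```

View pics/scene0.png

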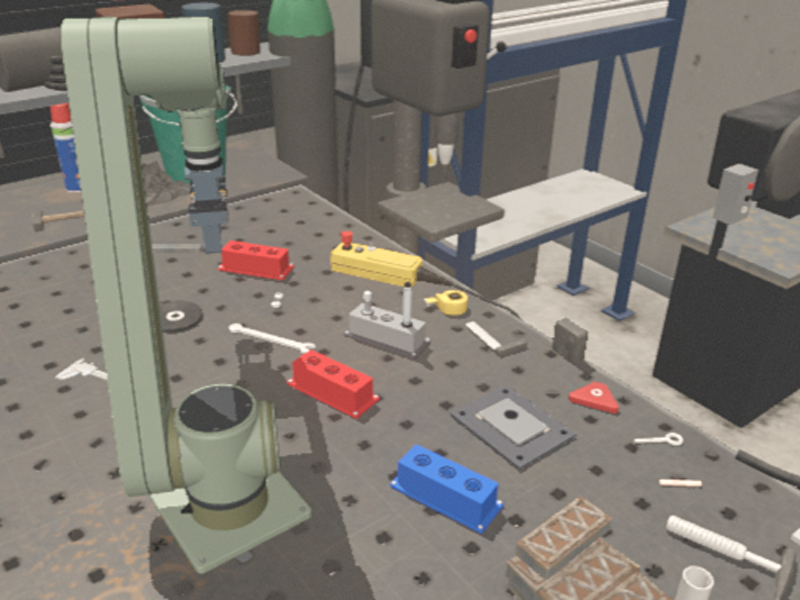

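View pics/top0.png

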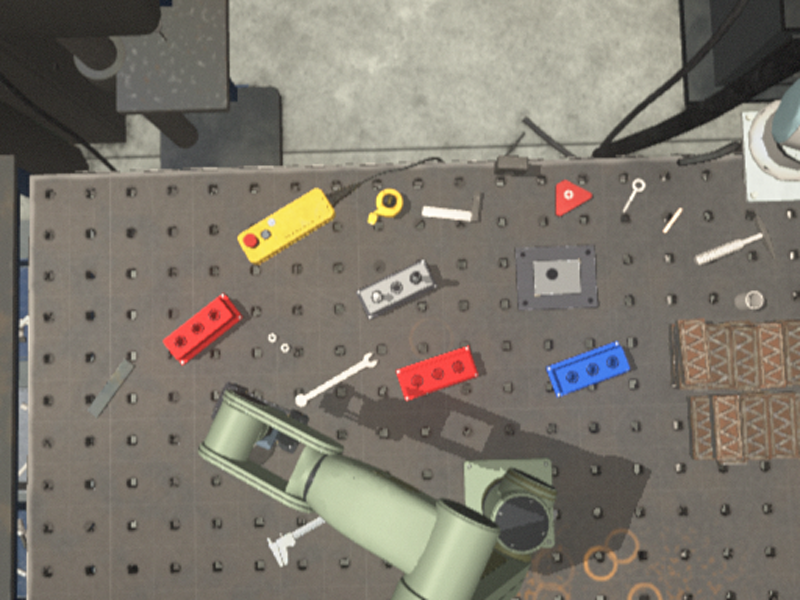

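```bash
python3 - <<'E'
from station import env
import cv2,numpy as np
def crop(c,x,y,w,h,s): 
    im=np.mean([env.read_camera(c).astype(float) for _ in range(3)],0)[y:y+h,x:x+w,::-1]
    np.save(f"{c}.npy",env.read_camera(c))
    return cv2.resize(np.clip(im*1.4,0,255).astype(np.uint8),(w*s,h*s),interpolation=cv2.INTER_CUBIC)
a=crop("top",322,150,66,56,9);cv2.imwrite("pics/a.png",a)
b=crop("scene",284,244,90,60,8);cv2.imwrite("pics/b.png",b)
t=cv2.resize(np.clip(np.load("top.npy")[160:210,222:292,::-1]*1.,0,255).astype(np.uint8),(400,286),interpolation=cv2.INTER_CUBIC)
u=cv2.resize(np.load("scene.npy")[176:230,216:280,::-1],(384,324),interpolation=cv2.INTER_CUBIC)
m=np.zeros((324,790,3),np.uint8);m[:286,:400]=t;m[:,404:788]=u;cv2.imwrite("pics/c.png",m)
E
```

```text
(no output)
```

View pics/a.png

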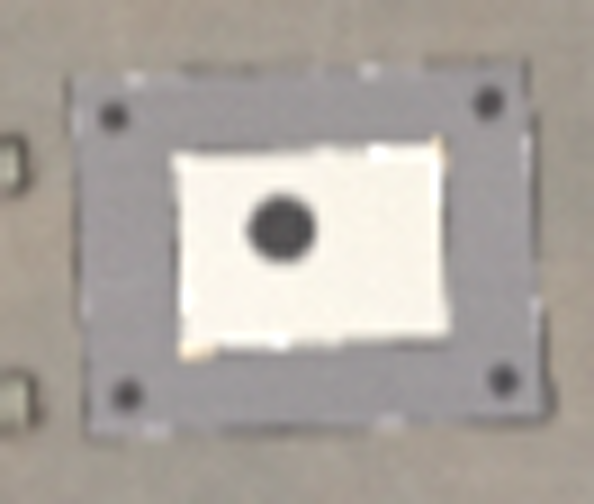

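View pics/b.png

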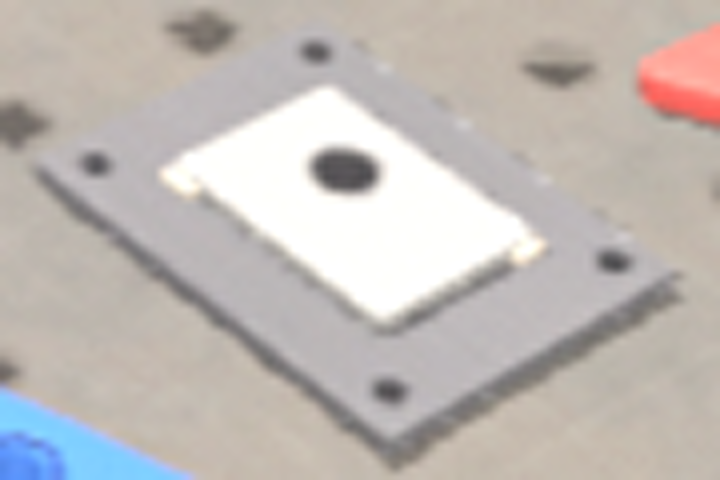

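View pics/c.png

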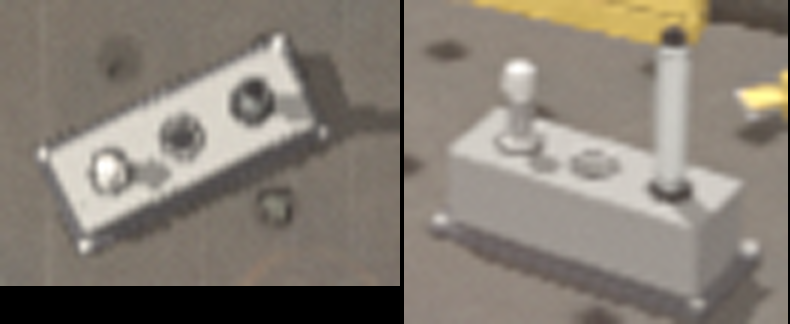

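```bash
cat > h.py <<'E'
from station import env
import cv2,numpy as np
from scipy.spatial.transform import Rotation as Ro
from scipy.optimize import least_squares
P={c:env.camera_params(c) for c in("scene","top")}
def proj(c,X):
    p=P[c];v=(np.atleast_2d(X)-p["position"])@Ro.from_rotvec(p["rotation"]).as_matrix()
    return np.c_[p["fx"]*v[:,0]/v[:,2]+p["cx"],p["fy"]*v[:,1]/v[:,2]+p["cy"]]
def ray(c,uv,z):
    p=P[c];d=Ro.from_rotvec(p["rotation"]).apply([(uv[0]-p["cx"])/p["fx"],(uv[1]-p["cy"])/p["fy"],1])
    return p["position"]+d*(z-p["position"][2])/d[2]
def un(pts,off,s): return (np.array(pts,float)+.5)/s-.5+off
def place(q,X): c,s=np.cos(q[2]),np.sin(q[2]);X=np.atleast_2d(np.array(X,float));return np.c_[q[0]+c*X[:,0]-s*X[:,1],q[1]+s*X[:,0]+c*X[:,1],X[:,2]]
E
python3 - <<'E'
from h import *
np.set_printoptions(precision=2,suppress=True)
def fit(name,obs,q0):
    def r(q): return np.concatenate([(proj(c,place(q,X))-uv).ravel() for c,X,uv in obs])
    s=least_squares(r,q0,loss="soft_l1",x_scale=[1,1,.01]);print(name,s.x,np.degrees(s.x[2]))
    for c,X,uv in obs: print(c,(proj(c,place(s.x,X))-uv).tolist())
    return s.x
pl=[[75,95,10],[75,-95,10],[-75,-95,10],[-75,95,10]];db=[[40,55,18],[40,-55,18],[-40,-55,18],[-40,55,18]]
T=("top",pl+db,un([(70,75),(525,62),(545,412),(90,432),(175,155),(440,143),(449,333),(182,348)],(322,150),9))
S=("scene",pl+db[:3],un([(320,25),(680,277),(393,440),(40,165),(325,88),(538,235),(385,322)],(284,244),8))
q0=[450,-100,0]
for n,o in(("both",[T,S]),("top",[T]),("scene",[S])): fit(n,o,q0)
ft=[[38,92,8],[38,-92,8],[-38,-92,8],[-38,92,8]]
# local y = toward punch
T=("top",ft+[[0,0,56]],un([(43,153),(278,42),(323,132),(86,246),(182,137)],(222,160),5.714))
T=("top",[[38,92,8],[38,-92,8],[-38,-92,8],[-38,92,8],[0,0,56]],T[2])
S=("scene",[[-38,92,8],[-38,-92,8],[38,-92,8],[0,0,56],[0,-50,160],[0,-50,56]],un([(33,222),(294,306),(348,248),(191,165),(271,30),(266,190)],(216,176),6))
for n,o in(("both",[T,S]),("top",[T]),("scene",[S])):
    q=fit(n,o,[430,230,.45]);print("marker",place(q,[[0,-50,10]]))
E
```

```text
both [ 529.08 -136.29    0.01] 0.5027026131357706
top [[0.04939279641428129, 0.16761249594298988], [0.06968845917361932, -0.31792142728062345], [0.08243898078939083, 0.6643531952527155], [-0.23252011596309785, 0.37429407457869956], [-0.15507796059119983, -0.10048991499215276], [-0.15259257964453354, 0.11033541695465487], [0.01279176816922245, 0.35524486340918315], [0.14075707984255814, -0.18823318868950878]]
scene [[-0.04856567692553426, -0.7544809486686574], [0.45533359311360755, -0.5357844042315492], [0.09767157243459224, 0.5032229130105179], [-0.4903905190353157, -0.3275073724207118], [0.500361011431778, -0.25062886964099107], [0.187645900154223, 0.10657418241316918], [0.0262334122539869, 0.1845981893084172]]
top [ 529.58 -136.39    0.01] 0.5850439718870587
top [[0.04580030486687292, 0.07167098798774418], [0.061290735081854564, -0.48601293353300434], [0.13166302507306682, 0.492066620717992], [-0.17846031850467625, 0.27500064640514665], [-0.14616963611160827, -0.21292180103392866], [-0.14648731249758384, -0.04415987143647726], [0.04976542103304382, 0.19859350423499222], [0.18054332
[... 919 characters left out ...]
6642606180858]]
marker [[533.09 203.71  10.  ]]
top [512.06 246.98   0.43] 24.557225498328247
top [[-2.0659014651032805, -0.0739937205474348], [0.802458182034627, -2.236520192084697], [1.9236203190350238, 0.09391302343863117], [-0.6902750798251134, 1.839143608985779], [-0.04171185017472112, -0.005078169573295099]]
marker [[532.84 201.51  10.  ]]
scene [514.91 251.78   0.4 ] 22.835890747294812
scene [[-1.4626665012399656, -0.5394062057555686], [0.314066774597336, 0.9880960390211442], [1.8718285320518362, -0.11818759293018388], [-0.027152964699894255, -0.16068552670111558], [-0.3287967409164594, 0.10424022056520243], [-0.019690832857236273, -0.2788736950081159]]
marker [[534.31 205.7   10.  ]]
```

```bash
python3 - <<'E'
from h import *
np.set_printoptions(precision=2,suppress=True)
top=un([(43,153),(278,42),(323,132),(86,246),(182,137)],(222,160),5.714)
sc=un([(33,222),(294,306),(348,248),(191,165),(271,30),(266,190)],(216,176),6)
def r(q,use="ts"):
    a,b=38-q[3],92-q[3];o=[]
    if "t" in use:o.append(proj("top",place(q,[[a,b,8],[a,-b,8],[-a,-b,8],[-a,b,8],[0,0,56]]))-top)
    if "s" in use:o.append(proj("scene",place(q,[[-a,b,8],[-a,-b,8],[a,-b,8],[0,0,56],[0,-50,160],[0,-50,56]]))-sc)
    return np.concatenate(o).ravel()
for u in("ts","t","s"):
    s=least_squares(r,[512,249,.42,5],x_scale=[1,1,.01,1],args=(u,));q=s.x
    print(u,q,np.degrees(q[2]),place(q,[[0,-50,10]]));print(s.fun)
s=env.sense();R=Ro.from_rotvec(s["eef_rot"]).as_matrix();print(R,s["clock"])
g=place(least_squares(r,[512,249,.42,5],x_scale=[1,1,.01,1]).x,[[0,-50,10]])[0]
for z in(230,91): print("to",z,(R.T@(np.r_[g[:2],z]-s["eef_pos"]))/25)
print("yaw turn deg: toolY yaw",np.degrees(np.arctan2(R[1,1],R[0,1])))
E
```

```text
ts [512.11 248.1    0.42   5.26] 24.17435861117837 [[532.59 202.48  10.  ]]
[-0.5   0.39 -0.01 -0.26 -0.24 -0.38 -0.46 -0.16 -0.35 -0.01  0.38  0.24
  0.22  0.31 -0.05  0.57 -0.05  0.55 -0.15  0.65  0.15  0.29]
t [511.76 246.94   0.42   5.42] 23.887821785894374 [[532.01 201.23  10.  ]]
[-0.15  0.38  0.37 -0.04  0.03 -0.2  -0.22 -0.22 -0.03  0.08]
s [513.54 250.58   0.42   4.63] 24.26733872068055 [[534.09 205.    10.  ]]
[ 0.08 -0.15  0.21 -0.04  0.07  0.05 -0.14  0.11 -0.25  0.21  0.05 -0.17]
[[-0.91  0.42  0.  ]
 [ 0.42  0.91  0.  ]
 [ 0.    0.   -1.  ]] 1.6
to 230 [-15.88  -6.65  -0.64]
to 91 [-15.88  -6.65   4.92]
yaw turn deg: toolY yaw 64.97137136012752
```

```bash
python3 -m handwheel '[{"az":10.2,"z":-0.2},{"az":10.2,"z":-0.2},{"az":10.2,"z":-0.2},{"az":10.2,"z":-0.2},{"x":-1,"y":0.33},{"x":-1,"y":0.33},{"x":-1,"y":0.33},{"x":-1,"y":0.33},{"x":-1,"y":0.33},{"x":-1,"y":0.33},{"x":-1,"y":0.33},{"x":-1,"y":0.33},{"x":-1,"y":0.33},{"x":-1,"y":0.33},{"x":-1,"y":0.33},{"x":-1,"y":0.33},{"x":-1,"y":0.33},{"x":-1,"y":0.33},{"x":-1,"y":0.33},{"x":-1,"y":0.33}]'; cat >> h.py <<'E'
def go(xyz):
    s=env.sense();R=Ro.from_rotvec(s["eef_rot"]).as_matrix()
    np.set_printoptions(precision=3,suppress=True)
    print(s["clock"],"pos",s["eef_pos"],"F",s["ft_force"],"w",s["grip_width"],s["grip_force"],"units",R.T@(np.array(xyz)-s["eef_pos"])/25,"tilt",np.degrees(np.arccos(-R[2,2])),"yawY",np.degrees(np.arctan2(R[1,1],R[0,1])),"Rz",R[:,2])
E
python3 -c "
from h import *
go([532.6,202.5,175])"
```

```text
1.6 pos [243.261 521.042 213.955] F [-0.194 -0.223  0.152] w 91.06559861952358 0.0 units [-15.877  -6.649   1.558] tilt 0.004310540719662068 yawY 64.97137136012752 Rz [ 0.  0. -1.]validation failed for argument at $[0]...
```

```bash
python3 -m handwheel '[{"x":0,"y":0,"z":-0.2,"ax":0,"ay":0,"az":10.2,"jaw":0},{"x":0,"y":0,"z":-0.2,"ax":0,"ay":0,"az":10.2,"jaw":0},{"x":0,"y":0,"z":-0.2,"ax":0,"ay":0,"az":10.2,"jaw":0},{"x":0,"y":0,"z":-0.2,"ax":0,"ay":0,"az":10.2,"jaw":0},{"x":-1,"y":0.33,"z":0,"ax":0,"ay":0,"az":0,"jaw":0}]'; python3 -c "
from h import *
go([532.6,202.5,175])"
```

```text
clock: 2.22
eef_pos: [260.6, 502.5, 234.3]
eef_rot: [-1.705, -2.638, -0.002]
ft_force: [1.1, 0.1, 0.4]
grip_width: 91.2
grip_force: 0.0
2.225 pos [260.637 502.477 234.286] F [1.114 0.056 0.428] w 91.16126051044864 0.0 units [-15.41    4.991   2.358] tilt 0.07809689204058923 yawY 24.239350971401702 Rz [ 0.     0.001 -1.   ]
```

```bash
python3 -m handwheel '[{"x":-1,"y":0.33,"z":0,"ax":0,"ay":0,"az":0,"jaw":0},{"x":-1,"y":0.33,"z":0,"ax":0,"ay":0,"az":0,"jaw":0},{"x":-1,"y":0.33,"z":0,"ax":0,"ay":0,"az":0,"jaw":0},{"x":-1,"y":0.33,"z":0,"ax":0,"ay":0,"az":0,"jaw":0},{"x":-1,"y":0.33,"z":0,"ax":0,"ay":0,"az":0,"jaw":0},{"x":-1,"y":0.33,"z":0,"ax":0,"ay":0,"az":0,"jaw":0},{"x":-1,"y":0.33,"z":0,"ax":0,"ay":0,"az":0,"jaw":0},{"x":-1,"y":0.33,"z":0,"ax":0,"ay":0,"az":0,"jaw":0},{"x":-1,"y":0.33,"z":0,"ax":0,"ay":0,"az":0,"jaw":0},{"x":-1,"y":0.33,"z":0,"ax":0,"ay":0,"az":0,"jaw":0},{"x":-1,"y":0.33,"z":0,"ax":0,"ay":0,"az":0,"jaw":0},{"x":-1,"y":0.33,"z":0,"ax":0,"ay":0,"az":0,"jaw":0},{"x":-1,"y":0.33,"z":0,"ax":0,"ay":0,"az":0,"jaw":0},{"x":-1,"y":0.33,"z":0,"ax":0,"ay":0,"az":0,"jaw":0},{"x":-1,"y":0.33,"z":0,"ax":0,"ay":0,"az":0,"jaw":0},{"x":0,"y":0,"z":0,"ax":0,"ay":0,"az":0,"jaw":0},{"x":0,"y":0,"z":0,"ax":0,"ay":0,"az":0,"jaw":0}]'; python3 -c "
from h import *
go([532.6,202.5,91])"
```

```text
clock: 4.35
eef_pos: [527.0, 210.5, 233.9]
eef_rot: [-1.707, -2.637, -0.0]
ft_force: [-1.6, 0.5, 0.9]
grip_width: 91.5
grip_force: 0.0
4.35 pos [527.005 210.527 233.866] F [-1.619  0.493  0.913] w 91.46480900318238 0.0 units [-0.389  0.075  5.714] tilt 0.045790693749466996 yawY 24.168143370022463 Rz [-0.001  0.    -1.   ]
```

```bash
python3 -m handwheel '[{"x":-0.39,"y":0.07,"z":0.5,"ax":0,"ay":0,"az":0,"jaw":0},{"x":0,"y":0,"z":0.9,"ax":0,"ay":0,"az":0,"jaw":0},{"x":0,"y":0,"z":0.9,"ax":0,"ay":0,"az":0,"jaw":0},{"x":0,"y":0,"z":0.9,"ax":0,"ay":0,"az":0,"jaw":0},{"x":0,"y":0,"z":0.9,"ax":0,"ay":0,"az":0,"jaw":0},{"x":0,"y":0,"z":0.9,"ax":0,"ay":0,"az":0,"jaw":0},{"x":0,"y":0,"z":0.7,"ax":0,"ay":0,"az":0,"jaw":0},{"x":0,"y":0,"z":0,"ax":0,"ay":0,"az":0,"jaw":0}]'; python3 - <<'E'
from h import *
go([532.6,202.5,91])
a=env.read_camera("scene")[150:240,200:300,::-1];b=env.read_camera("top")[150:220,220:310,::-1]
m=np.zeros((400,790,3),np.uint8);m[:360,:400]=cv2.resize(a,(400,360));m[:303,400:790]=cv2.resize(b,(390,303));cv2.imwrite("pics/d.png",m)
E
```

```text
clock: 5.35
eef_pos: [531.5, 201.6, 89.6]
eef_rot: [-1.705, -2.636, 0.005]
ft_force: [0.4, 0.3, 0.3]
grip_width: 91.5
grip_force: 0.0
5.35 pos [531.533 201.608  89.575] F [0.368 0.271 0.341] w 91.47470699226432 0.0 units [ 0.015  0.053 -0.057] tilt 0.23751976428282573 yawY 24.20895982094453 Rz [-0.004 -0.001 -1.   ]
```

View pics/d.png

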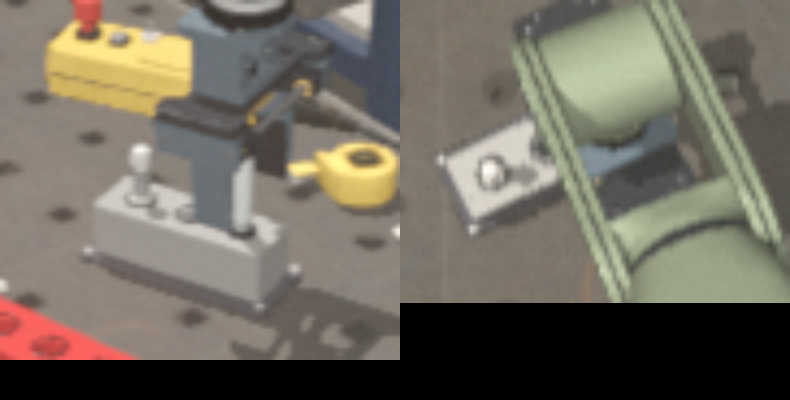

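```bash
python3 -m handwheel '[{"x":0,"y":0,"z":0,"ax":0,"ay":0,"az":0,"jaw":190},{"x":0,"y":0,"z":0,"ax":0,"ay":0,"az":0,"jaw":190},{"x":0,"y":0,"z":0,"ax":0,"ay":0,"az":0,"jaw":190},{"x":0,"y":0,"z":0,"ax":0,"ay":0,"az":0,"jaw":190},{"x":0,"y":0,"z":0,"ax":0,"ay":0,"az":0,"jaw":198}]'; python3 -c "
from h import *
go([532.6,202.5,91])";  python3 -m handwheel '[{"x":0,"y":0,"z":0,"ax":0,"ay":0,"az":0,"jaw":255},{"x":0,"y":0,"z":0,"ax":0,"ay":0,"az":0,"jaw":255},{"x":0,"y":0,"z":0,"ax":0,"ay":0,"az":0,"jaw":255},{"x":0,"y":0,"z":0,"ax":0,"ay":0,"az":0,"jaw":255}]'; python3 -c "
from h import *
go([532.6,202.5,91])"
```

```text
clock: 6.08
eef_pos: [533.1, 202.0, 91.5]
eef_rot: [1.707, 2.637, 0.0]
ft_force: [0.6, -1.5, 0.1]
grip_width: 44.1
grip_force: 0.0
6.075 pos [533.058 201.991  91.493] F [ 0.603 -1.451  0.124] w 44.07973070928093 0.0 units [ 0.026 -0.008  0.02 ] tilt 0.006325532489626997 yawY 24.174670724491275 Rz [ 0.  0. -1.]
clock: 6.58
eef_pos: [533.0, 202.0, 91.4]
eef_rot: [-1.707, -2.637, -0.0]
ft_force: [-0.3, -0.3, 0.1]
grip_width: 17.4
grip_force: 30.0
6.575 pos [533.037 201.997  91.38 ] F [-0.328 -0.292  0.067] w 17.418451923680554 29.999338388442993 units [ 0.026 -0.008  0.015] tilt 0.005884999134147214 yawY 24.174013650651236 Rz [-0.  0. -1.]
```

```bash
python3 -m handwheel '[{"x":0,"y":0,"z":-0.1,"ax":0,"ay":0,"az":0,"jaw":255},{"x":0,"y":0,"z":-0.3,"ax":0,"ay":0,"az":0,"jaw":255},{"x":0,"y":0,"z":-0.4,"ax":0,"ay":0,"az":0,"jaw":255},{"x":0,"y":0,"z":-0.4,"ax":0,"ay":0,"az":0,"jaw":255},{"x":0,"y":0,"z":-0.4,"ax":0,"ay":0,"az":0,"jaw":255},{"x":0,"y":0,"z":-0.4,"ax":0,"ay":0,"az":0,"jaw":255},{"x":0,"y":0,"z":-0.4,"ax":0,"ay":0,"az":0,"jaw":255},{"x":0,"y":0,"z":-0.4,"ax":0,"ay":0,"az":0,"jaw":255},{"x":0,"y":0,"z":-0.4,"ax":0,"ay":0,"az":0,"jaw":255},{"x":0,"y":0,"z":-0.2,"ax":0,"ay":0,"az":0,"jaw":255},{"x":0,"y":0,"z":0,"ax":0,"ay":0,"az":0,"jaw":255},{"x":0,"y":0,"z":0,"ax":0,"ay":0,"az":0,"jaw":255}]'; python3 - <<'E'
from h import *
q=[529.1,-136.3,np.radians(.52)]
print(place(q,[[-43,40,10],[-43,-58,10],[28,-58,10]]))
go(np.r_[place(q,[[-43,40,10]])[0,:2],165])
E
```

```text
clock: 8.07
eef_pos: [532.8, 201.9, 176.1]
eef_rot: [-1.707, -2.637, 0.001]
ft_force: [-0.4, 0.0, -0.6]
grip_width: 16.9
grip_force: 30.0
[[ 485.73874741  -96.69189762   10.        ]
 [ 486.62815499 -194.68786159   10.        ]
 [ 557.62523092 -194.04349488   10.        ]]
8.075 pos [532.8   201.891 176.075] F [-0.362  0.031 -0.618] w 16.93628652820291 29.999032616615295 units [-10.125  -6.608   0.447] tilt 0.04679997361472253 yawY 24.17484056525769 Rz [-0.001 -0.    -1.   ]
```

```bash
python3 -m handwheel '[{"x":0,"y":0,"z":0,"ax":0,"ay":0,"az":7.88,"jaw":255},{"x":0,"y":0,"z":0,"ax":0,"ay":0,"az":7.88,"jaw":255},{"x":0,"y":0,"z":0,"ax":0,"ay":0,"az":7.88,"jaw":255},{"x":-0.5,"y":-0.17,"z":0,"ax":0,"ay":0,"az":0,"jaw":255},{"x":-0.99,"y":-0.17,"z":0,"ax":0,"ay":0,"az":0,"jaw":255},{"x":-0.99,"y":-0.17,"z":0,"ax":0,"ay":0,"az":0,"jaw":255},{"x":-0.99,"y":-0.17,"z":0,"ax":0,"ay":0,"az":0,"jaw":255},{"x":-0.99,"y":-0.17,"z":0,"ax":0,"ay":0,"az":0,"jaw":255},{"x":-0.99,"y":-0.17,"z":0,"ax":0,"ay":0,"az":0,"jaw":255},{"x":-0.99,"y":-0.17,"z":0,"ax":0,"ay":0,"az":0,"jaw":255},{"x":-0.99,"y":-0.17,"z":0,"ax":0,"ay":0,"az":0,"jaw":255},{"x":-0.99,"y":-0.17,"z":0.2,"ax":0,"ay":0,"az":0,"jaw":255},{"x":-0.99,"y":-0.17,"z":0.4,"ax":0,"ay":0,"az":0,"jaw":255},{"x":-0.99,"y":-0.17,"z":0.6,"ax":0,"ay":0,"az":0,"jaw":255},{"x":-0.99,"y":-0.17,"z":0.6,"ax":0,"ay":0,"az":0,"jaw":255},{"x":-0.5,"y":-0.12,"z":0.5,"ax":0,"ay":0,"az":0,"jaw":255},{"x":0,"y":0,"z":0,"ax":0,"ay":0,"az":0,"jaw":255},{"x":0,"y":0,"z":0,"ax":0,"ay":0,"az":0,"jaw":255}]'; python3 - <<'E'
from h import *
q=[529.1,-136.3,np.radians(.52)]
go(np.r_[place(q,[[-43,40,10]])[0,:2],100])
s=env.sense();R=Ro.from_rotvec(s["eef_rot"]).as_matrix();tip=s["eef_pos"]+R[:,2]*81.4
print("tip",tip,proj("scene",tip),proj("scene",s["eef_pos"]+R[:,2]*35.))
a=env.read_camera("scene");np.save("e.npy",a)
for t in("nib_tip","marker","marker_grip"):print(t,env.spot_in("scene",t))
u,v=proj("scene",tip)[0].astype(int)-[45,38]
m=cv2.resize(a[v:v+60,u:u+80,::-1],(800,600),interpolation=cv2.INTER_CUBIC);print(u,v)
cv2.imwrite("pics/e.png",m)
E
```

```text
clock: 10.32
eef_pos: [482.2, -95.4, 119.3]
eef_rot: [2.21, 2.232, 0.001]
ft_force: [0.7, -0.5, -0.9]
grip_width: 17.3
grip_force: 30.0
10.325 pos [482.179 -95.37  119.309] F [ 0.699 -0.472 -0.878] w 17.27557138291842 29.9992373585701 units [-0.055  0.141  0.772] tilt 0.04773457953524869 yawY 0.5691368254813799 Rz [ 0.001  0.    -1.   ]
tip [482.242 -95.346  37.909] [[307.594 262.188]] [[308.656 249.817]]
nib_tip []
marker [{'pixel': [309.2, 248.4], 'confidence': 0.54}, {'pixel': [246.6, 213.5], 'confidence': 0.39}]
marker_grip [{'pixel': [306.9, 250.9], 'confidence': 0.61}]
262 224
```

View pics/e.png

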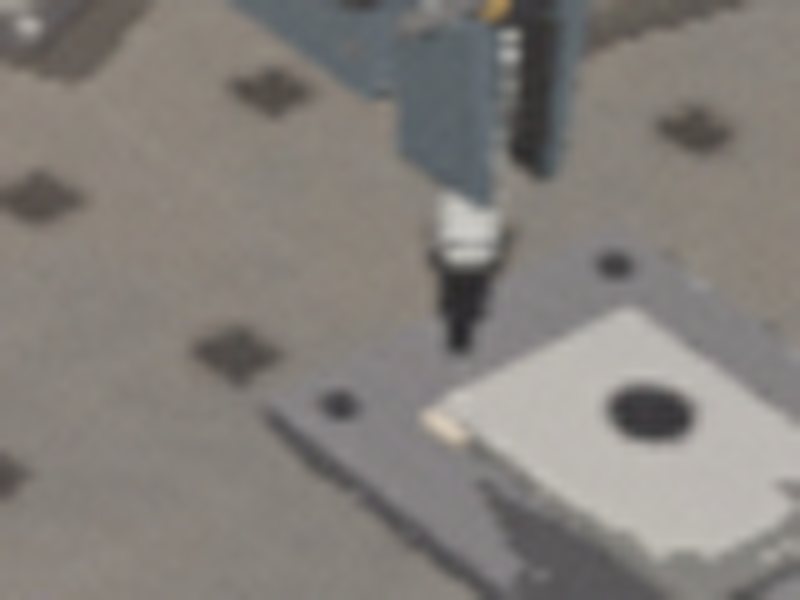

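```bash
cat >> h.py <<'E'
Q=[529.1,-136.3,np.radians(.52)]
def wp(z=0):
    s=env.sense();d=s["eef_pos"][:2]-Q[:2];c,n=np.cos(Q[2]),np.sin(Q[2]);R=Ro.from_rotvec(s["eef_rot"]).as_matrix()
    print(s["clock"],"wp xy %.2f %.2f tip z %.2f"%(c*d[0]+n*d[1],-n*d[0]+c*d[1],s["eef_pos"][2]-81.4),"F",np.round(s["ft_force"],2),"yawY %.2f"%np.degrees(np.arctan2(R[1,1],R[0,1])),"toolz",np.round(R[:,2],4))
E
python3 -m handwheel '[{"x":0,"y":0,"z":0,"ax":0,"ay":0,"az":0,"jaw":255}]'; python3 -c "
from h import *
wp()
go(np.r_[place(Q,[[-44,39,0]])[0,:2],94.4])"
```

```text
clock: 10.65
eef_pos: [482.1, -95.4, 119.2]
eef_rot: [2.21, 2.232, 0.001]
ft_force: [0.0, -1.1, -0.8]
grip_width: 17.0
grip_force: 30.0
10.65 wp xy -46.66 41.34 tip z 37.81 F [ 0.   -1.13 -0.81] yawY 0.58 toolz [ 6.e-04  0.e+00 -1.e+00]
10.65 pos [482.07  -95.381 119.207] F [ 0.003 -1.135 -0.807] w 17.034415590737904 29.99914437532425 units [-0.094  0.106  0.992] tilt 0.034567874211795586 yawY 0.5820773646969045 Rz [ 0.001  0.    -1.   ]
```

```bash
python3 -m handwheel '[{"x":-0.09,"y":0.1,"z":0.4,"ax":0,"ay":0,"az":0,"jaw":255},{"x":0,"y":0,"z":0.4,"ax":0,"ay":0,"az":0,"jaw":255},{"x":0,"y":0,"z":0.19,"ax":0,"ay":0,"az":0,"jaw":255},{"x":0,"y":0,"z":0,"ax":0,"ay":0,"az":0,"jaw":255},{"x":0,"y":0,"z":0,"ax":0,"ay":0,"az":0,"jaw":255},{"x":0,"y":0,"z":0,"ax":0,"ay":0,"az":0,"jaw":255}]'; python3 - <<'E'
from h import *
wp();s=env.sense();print(proj("top",s["eef_pos"]-[0,0,81.4]),proj("scene",s["eef_pos"]-[0,0,81.4]))
a=env.read_camera("scene");F=[]
for i in range(6): env.read_camera("scene");F.append(env.sense()["ft_force"])
print(np.mean(F,0),np.std(F,0))
m=cv2.resize(a[240:285,285:345,::-1],(800,600),interpolation=cv2.INTER_CUBIC)
cv2.imwrite("pics/f.png",m)
E
```

```text
clock: 11.4
eef_pos: [484.6, -98.0, 94.5]
eef_rot: [2.211, 2.231, 0.001]
ft_force: [0.4, -0.6, -0.6]
grip_width: 17.6
grip_force: 30.0
11.4 wp xy -44.17 38.66 tip z 13.07 F [ 0.39 -0.63 -0.56] yawY 0.53 toolz [ 7.e-04 -1.e-04 -1.e+00]
[[346.13777422 189.06829245]] [[308.22334325 268.82229492]]
[ 0.13403097  0.01848612 -0.56478829] [0.33052265 0.44145134 0.51837764]
```

View pics/f.png

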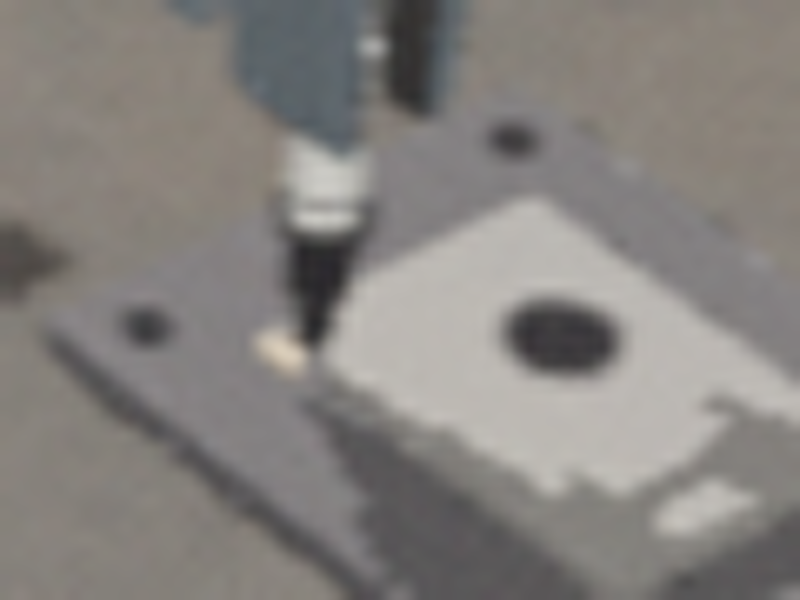

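```bash
python3 -m handwheel '[{"x":0,"y":0,"z":0.08,"ax":0,"ay":0,"az":0,"jaw":255},{"x":0,"y":0,"z":0.08,"ax":0,"ay":0,"az":0,"jaw":255},{"x":0,"y":0,"z":0.04,"ax":0,"ay":0,"az":0,"jaw":255}]'; python3 - <<'E'
from h import *
F=[]
for i in range(10): env.read_camera("scene");F.append(env.sense()["ft_force"])
wp();print(np.mean(F,0),np.std(F,0))
E
```

```text
clock: 12.12
eef_pos: [484.5, -98.0, 89.2]
eef_rot: [2.211, 2.232, 0.0]
ft_force: [-0.5, 0.2, 0.8]
grip_width: 17.2
grip_force: 30.0
12.625 wp xy -44.33 38.72 tip z 7.85 F [0.46 0.02 0.07] yawY 0.53 toolz [ 2.e-04  1.e-04 -1.e+00]
[0.25235626 0.0427356  1.01989952] [0.37086936 0.3129062  0.35917224]
```

```bash
python3 -m handwheel '[{"x":-0.1,"y":0,"z":0,"ax":0,"ay":0,"az":0,"jaw":255},{"x":-0.2,"y":0,"z":0,"ax":0,"ay":0,"az":0,"jaw":255},{"x":-0.2,"y":0,"z":0,"ax":0,"ay":0,"az":0,"jaw":255},{"x":-0.2,"y":0,"z":0,"ax":0,"ay":0,"az":0,"jaw":255},{"x":-0.2,"y":0,"z":0,"ax":0,"ay":0,"az":0,"jaw":255},{"x":-0.2,"y":0,"z":0,"ax":0,"ay":0,"az":0,"jaw":255},{"x":-0.2,"y":0,"z":0,"ax":0,"ay":0,"az":0,"jaw":255},{"x":-0.2,"y":0,"z":0,"ax":0,"ay":0,"az":0,"jaw":255},{"x":-0.2,"y":0,"z":0,"ax":0,"ay":0,"az":0,"jaw":255},{"x":-0.2,"y":0,"z":0,"ax":0,"ay":0,"az":0,"jaw":255}]'; python3 -c "
from h import *
wp()"
```

```text
clock: 13.88
eef_pos: [484.8, -145.8, 89.2]
eef_rot: [-2.211, -2.232, -0.0]
ft_force: [0.1, 2.0, 1.6]
grip_width: 17.3
grip_force: 30.0
13.875 wp xy -44.39 -9.10 tip z 7.77 F [0.06 1.98 1.58] yawY 0.54 toolz [ 0.e+00  1.e-04 -1.e+00]
```

```bash
python3 -m handwheel '[{"x":-0.2,"y":0,"z":0,"ax":0,"ay":0,"az":0,"jaw":255},{"x":-0.2,"y":0,"z":0,"ax":0,"ay":0,"az":0,"jaw":255},{"x":-0.2,"y":0,"z":0,"ax":0,"ay":0,"az":0,"jaw":255},{"x":-0.2,"y":0,"z":0,"ax":0,"ay":0,"az":0,"jaw":255},{"x":-0.2,"y":0,"z":0,"ax":0,"ay":0,"az":0,"jaw":255},{"x":-0.2,"y":0,"z":0,"ax":0,"ay":0,"az":0,"jaw":255},{"x":-0.2,"y":0,"z":0,"ax":0,"ay":0,"az":0,"jaw":255},{"x":-0.2,"y":0,"z":0,"ax":0,"ay":0,"az":0,"jaw":255},{"x":-0.2,"y":0,"z":0,"ax":0,"ay":0,"az":0,"jaw":255},{"x":-0.14,"y":0.07,"z":0,"ax":0,"ay":0,"az":0,"jaw":255},{"x":-0.06,"y":0.15,"z":0,"ax":0,"ay":0,"az":0,"jaw":255},{"x":0,"y":0.2,"z":0,"ax":0,"ay":0,"az":0,"jaw":255},{"x":0,"y":0.2,"z":0,"ax":0,"ay":0,"az":0,"jaw":255},{"x":0,"y":0.2,"z":0,"ax":0,"ay":0,"az":0,"jaw":255},{"x":0,"y":0.2,"z":0,"ax":0,"ay":0,"az":0,"jaw":255},{"x":0,"y":0.2,"z":0,"ax":0,"ay":0,"az":0,"jaw":255}]'; python3 -c "
from h import *
wp()"
```

```text
clock: 15.88
eef_pos: [516.1, -195.1, 89.2]
eef_rot: [-2.211, -2.232, -0.0]
ft_force: [-0.5, -0.1, 1.7]
grip_width: 17.2
grip_force: 30.0
15.875 wp xy -13.49 -58.70 tip z 7.78 F [-0.54 -0.1   1.73] yawY 0.54 toolz [ 0.e+00  1.e-04 -1.e+00]
```

```bash
python3 -m handwheel '[{"x":0,"y":0.2,"z":0,"ax":0,"ay":0,"az":0,"jaw":255},{"x":0,"y":0.2,"z":0,"ax":0,"ay":0,"az":0,"jaw":255},{"x":0,"y":0.2,"z":0,"ax":0,"ay":0,"az":0,"jaw":255},{"x":0,"y":0.2,"z":0,"ax":0,"ay":0,"az":0,"jaw":255},{"x":0,"y":0.2,"z":0,"ax":0,"ay":0,"az":0,"jaw":255},{"x":0,"y":0.2,"z":0,"ax":0,"ay":0,"az":0,"jaw":255},{"x":0,"y":0.2,"z":0,"ax":0,"ay":0,"az":0,"jaw":255},{"x":0,"y":0.16,"z":0,"ax":0,"ay":0,"az":0,"jaw":255},{"x":0,"y":0.08,"z":0,"ax":0,"ay":0,"az":0,"jaw":255},{"x":0,"y":0,"z":0,"ax":0,"ay":0,"az":0,"jaw":255}]'; python3 -c "
from h import *
wp()"
```

```text
clock: 17.12
eef_pos: [557.2, -194.8, 89.3]
eef_rot: [2.211, 2.231, 0.001]
ft_force: [0.2, -0.2, 1.0]
grip_width: 16.8
grip_force: 30.0
17.125 wp xy 27.62 -58.78 tip z 7.86 F [ 0.19 -0.24  0.96] yawY 0.53 toolz [ 0.001 -0.    -1.   ]
```

```bash
python3 -m handwheel '[{"x":0,"y":0,"z":-0.2,"ax":0,"ay":0,"az":0,"jaw":255},{"x":0,"y":0,"z":-0.5,"ax":0,"ay":0,"az":0,"jaw":255},{"x":0,"y":0,"z":-0.8,"ax":0,"ay":0,"az":0,"jaw":255},{"x":0,"y":0,"z":-0.8,"ax":0,"ay":0,"az":0,"jaw":255},{"x":0,"y":0,"z":-0.8,"ax":0,"ay":0,"az":0,"jaw":255},{"x":0,"y":0,"z":-0.8,"ax":0,"ay":0,"az":0,"jaw":255},{"x":0,"y":0,"z":-0.8,"ax":0,"ay":0,"az":0,"jaw":255},{"x":0,"y":0,"z":-0.8,"ax":0,"ay":0,"az":0,"jaw":255},{"x":0,"y":0,"z":-0.8,"ax":0,"ay":0,"az":0,"jaw":255},{"x":0,"y":0,"z":-0.8,"ax":0,"ay":0,"az":0,"jaw":255},{"x":0,"y":0,"z":-0.4,"ax":0,"ay":0,"az":0,"jaw":255},{"x":0,"y":0,"z":0,"ax":0,"ay":0,"az":0,"jaw":255}]'; python3 - <<'E'
from h import *
wp();print(env.sense()["q"])
a=env.read_camera("scene");np.save("g.npy",a)
cv2.imwrite("pics/g.png",cv2.resize(a[190:310,274:374,::-1],(500,600),interpolation=cv2.INTER_CUBIC))
E
```

```text
clock: 18.62
eef_pos: [556.9, -194.9, 277.5]
eef_rot: [2.21, 2.231, 0.001]
ft_force: [0.3, 0.2, -1.1]
grip_width: 17.0
grip_force: 30.0
18.625 wp xy 27.30 -58.89 tip z 196.13 F [ 0.26  0.2  -1.11] yawY 0.53 toolz [ 1.6e-03 -5.0e-04 -1.0e+00]
[-3.56231603e-01  3.11736735e-01  1.41677981e+00  7.97945088e-05
  1.41137018e+00 -3.65492517e-01]
```

View pics/g.png

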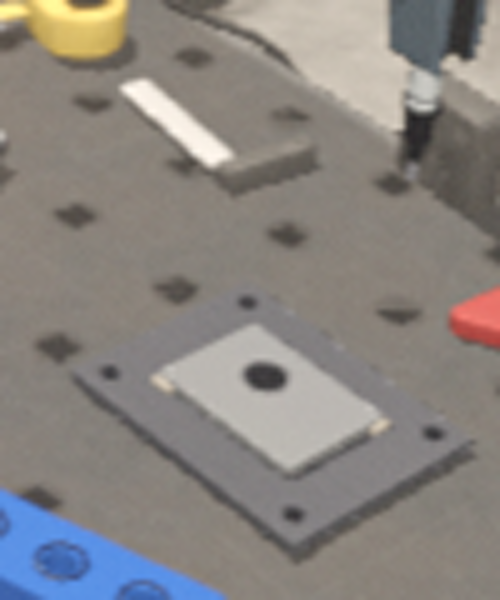

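```bash
python3 - <<'E'
from h import *
a=np.load("scene.npy").astype(int);b=np.load("g.npy").astype(int)
d=(b-a)
for n,X in(("long",[[-44,y,10] for y in(35,10,-20,-50)]),("short",[[x,-59,10] for x in(-40,-20,0,20)]),("plate",[[-60,y,10] for y in(35,10,-20,-50)]),("top",[[0,-30,18]])):
    for uv in np.round(proj("scene",place(Q,X))).astype(int): 
        print(n,uv,a[uv[1],uv[0]],b[uv[1],uv[0]],end=" | ")
    print()
r=np.abs(d).sum(2)[236:306,284:374];print("max",r.max(),(r>40).sum(), np.argwhere(r>40)[:12]+[236,284])
g=lambda i:cv2.cvtColor(i.astype(np.uint8),cv2.COLOR_RGB2GRAY)[240:304,286:370].astype(np.float32)
print(cv2.phaseCorrelate(g(a),g(b)))
E
```

```text
long [309 270] [130 128 129] [128 125 126] | long [315 275] [135 131 132] [129 126 127] | long [322 280] [129 126 128] [128 125 126] | long [329 286] [135 132 131] [133 128 130] | 
short [332 287] [135 131 132] [131 129 128] | short [337 284] [132 128 130] [127 123 124] | short [342 281] [131 128 129] [128 125 126] | short [347 279] [135 131 133] [133 130 131] | 
plate [305 272] [131 130 131] [132 130 130] | plate [311 277] [131 129 130] [132 129 129] | plate [318 282] [132 130 130] [131 128 129] | plate [325 288] [134 132 134] [129 127 128] | 
top [335 274] [190 186 182] [186 182 178] | 
max 27 0 []
((-0.010026291000286847, -0.05283811941259131), 0.9958691666523616)
```

```bash
python3 -m handwheel '[{"x":0,"y":0,"z":-0.6,"ax":0,"ay":10,"az":0,"jaw":255},{"x":0,"y":0,"z":-0.6,"ax":0,"ay":10,"az":0,"jaw":255},{"x":0,"y":0,"z":0,"ax":0,"ay":0,"az":0,"jaw":255}]'; python3 -c "
from h import *
wp();s=env.sense();print(s['q'],s['eef_pos'])"
```

```text
clock: 19.05
eef_pos: [556.6, -200.3, 304.6]
eef_rot: [-2.025, -2.035, -0.355]
ft_force: [-0.3, -0.8, -1.5]
grip_width: 17.3
grip_force: 30.0
19.05 wp xy 26.91 -64.22 tip z 223.18 F [-0.26 -0.84 -1.51] yawY 0.29 toolz [-0.0039  0.3424 -0.9396]
[-0.53219292  0.39592112  1.27406011  0.29844497  1.65410976 -0.53916386] [ 556.58938813 -200.27137213  304.57695772]
```

```bash
python3 -m handwheel '[{"x":0.9,"y":0,"z":0,"ax":0,"ay":8,"az":0,"jaw":255},{"x":0.9,"y":0,"z":0,"ax":0,"ay":8,"az":0,"jaw":255},{"x":0.9,"y":0,"z":0,"ax":0,"ay":8,"az":0,"jaw":255},{"x":0.9,"y":0,"z":0,"ax":0,"ay":8,"az":0,"jaw":255},{"x":0.9,"y":0,"z":0,"ax":0,"ay":8,"az":0,"jaw":255},{"x":0.9,"y":0,"z":0,"ax":0,"ay":8,"az":0,"jaw":255},{"x":0.9,"y":0,"z":0,"ax":0,"ay":8,"az":0,"jaw":255},{"x":0.9,"y":0,"z":0,"ax":0,"ay":8,"az":0,"jaw":255},{"x":0,"y":0,"z":0,"ax":0,"ay":0,"az":0,"jaw":255},{"x":0,"y":0,"z":0,"ax":0,"ay":0,"az":0,"jaw":255}]'; python3 -c "
from h import *
wp();s=env.sense();print(s['q'],s['eef_pos'])"
```

```text
clock: 20.3
eef_pos: [555.7, -82.3, 433.1]
eef_rot: [-1.28, -1.293, -1.149]
ft_force: [0.4, -0.2, -0.5]
grip_width: 17.5
grip_force: 30.0
20.3 wp xy 27.11 53.79 tip z 351.65 F [ 0.36 -0.18 -0.52] yawY 0.59 toolz [-0.0102  0.9942 -0.1074]
[-0.6561068   0.56315635  1.37061588  1.18370672  2.13697853 -0.51355686] [555.72404442 -82.26940109 433.0526538 ]
```

```bash
python3 -m handwheel '[{"x":0,"y":0,"z":0,"ax":0,"ay":3.1,"az":0,"jaw":255},{"x":0,"y":0,"z":0,"ax":0,"ay":3.0,"az":0,"jaw":255},{"x":0,"y":0,"z":0,"ax":0,"ay":0,"az":0,"jaw":255},{"x":0,"y":0,"z":0,"ax":0,"ay":0,"az":0,"jaw":255},{"x":0,"y":0,"z":0,"ax":0,"ay":0,"az":0,"jaw":255},{"x":0,"y":0,"z":0,"ax":0,"ay":0,"az":0,"jaw":255},{"x":0,"y":0,"z":0,"ax":0,"ay":0,"az":0,"jaw":255},{"x":0,"y":0,"z":0,"ax":0,"ay":0,"az":0,"jaw":255}]'; python3 - <<'E'
from h import *
wp();s=env.sense();print(s['eef_pos'],np.abs(s['joint_vel']).max(),s['grip_width'])
a=env.read_camera("scene")
cv2.imwrite("pics/h.png",cv2.resize(a[:,:,::-1],(800,600),interpolation=cv2.INTER_CUBIC))
E
```

```text
clock: 21.3
eef_pos: [555.7, -83.1, 433.6]
eef_rot: [-1.201, -1.213, -1.203]
ft_force: [-0.5, -0.7, -0.2]
grip_width: 17.3
grip_force: 30.0
21.3 wp xy 27.05 53.01 tip z 352.17 F [-0.54 -0.69 -0.16] yawY 0.53 toolz [-0.0093  1.      0.0016]
[555.67222125 -83.05001416 433.56929428] 0.0014870476985650092 17.26792628130373
```

View pics/h.png

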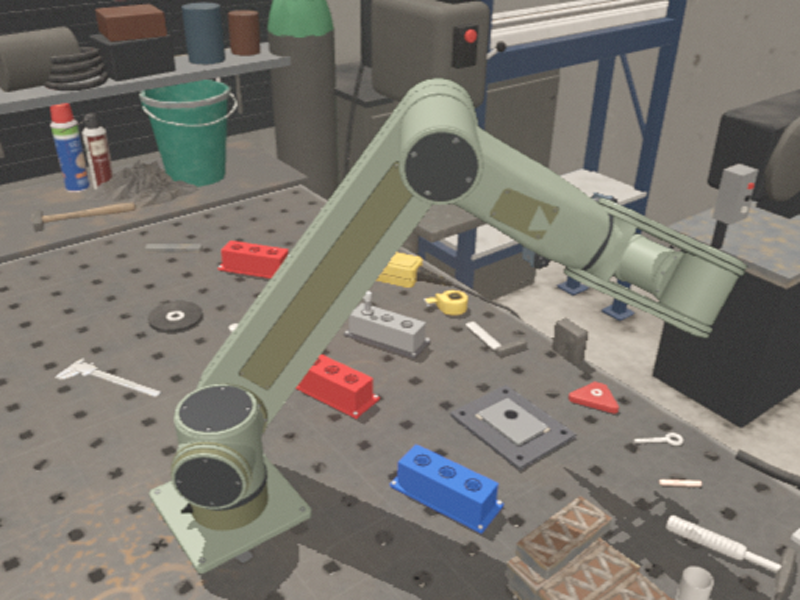

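The picture shows the bench undisturbed: stand (388,327) with only the punch, workpiece (513,425), square and tape all in place. The marker is hidden behind the forearm, but the grip still reads 17.3 mm at 30 N, the tool is level and the arm is still.

```bash
python3 -c "
from station import env
print(env.job_done())"
```

```text
the job is handed in; nothing more can be done
None
```

I drew the marker, ran the lap stroke in one pass at about 4 cm/s with the nib pressed by roughly 1.3 to 2 mm, and handed the job in with the marker held level and still about 43 cm up; the paint line itself doesn't show in the camera pictures, so contact force and position are my only evidence that it wrote.

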